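# Assemble the hand chopper

### The arm

A 6-joint arm with a two-finger parallel gripper is mounted at the origin on a cart in front of the work surface, level with it; the furniture and walls round the work are solid. World frame = base frame: x ahead of the robot, y to its left, z up, the work surface at z = 0. Lengths are in m, angles in degrees, forces in N, time in s.
With the tool pointing down it reaches from about 0.275 to 0.75 m from the base axis. Payload 10.2 kg.
Tool frame: the origin (TCP) lies midway between the tips of the shut fingers; the grasp point (between the pads) lies 19 mm behind it; z points along the fingers, y is the line along which they close (so a half turn about z gives the same grasp; the last joint's range is limited). The gripper opens to 85 mm and grips with 20 to 120 N. Pads are 22 mm wide; open, the fingers measure 114 mm over their backs; the gripper's body (76 mm by 85 mm) begins 54 mm behind the grasp point. The pads swing forward as they close: fully open they stand 13 mm farther back than shut.
Start: joints at [-89.232, 17.928, 85.812, -0, 76.261, -12.8], TCP at [0.123, -0.51, 0.231] pointing down, gripper open.
Joint ranges: [-168.41, 168.41], [-55.51, 124.54], [10.69, 146.95], [-70.63, 250.63], [1, 178], [-165.06, 165.06]. Speed limits (degrees/s): [136.94, 136.94, 172.46, 180, 180, 180].

### API

Orientations are given as a 3x3 rotation matrix whose columns are the frame's x, y, z axes.
In Python, from rig import readout, read_camera, workorder gives the robot as it stands.
- The arm moves only by the shell command python3 -m handwheel FILE [FORCE], which reads ROWS from the file FILE. ROWS is one flat JSON list of numbers that holds 1 to 5 rows one after another, with no inner brackets; each row has 7 numbers: a rotation vector rx, ry, rz in degrees, then dx, dy, dz in shares of the most that a row can go, 1 being 62.5 mm, then the finger opening in m; each row shifts and turns the commanded pose from where the row before left it, along the tool's axes as they then stand; what a row does not reach is not made up. A row lasts 1/8 s, in which the tool goes at most 0.0625 m and 10.7 degrees, less where a joint would pass 70% of its speed; a pose out of reach is approached as far as the arm can. The fingers move at their own pace and stop on an object; FORCE is the grip in N (left out, the last holds). Time passes only in rows, so rows that do not move let the fingers close. It prints the time, the measured TCP pose, the force, the opening and the grip force at its end. Input that does not fit is refused with a message, and nothing moves.
- readout.sense(): the state, without advancing time (a new reading comes with each control period).
- read_camera(name): name is "side" or "top"; returns a dict with "image" (384x512x3 uint8, red, green, blue), "range_z" (384x512 float32, m along the optical axis (not along the pixel's ray), 0 where there is no reading), "mtx" (3x3 intrinsics, pixels), "k1" (the pictures are not rectified: a ray, as slopes to the right and down, at radius r is drawn at 1 + k1 r^2 times it, then the intrinsics apply), "rvec" (rotation vector, rad) and "tvec" (3), from world to camera coordinates, as OpenCV has them. Camera axes: x right, y down, z forward; pixel columns grow to the right and rows downward; lengths in m; the calibration is good to about 2 mm. A picture is of the moment at which its call begins.
- workorder.finish_job(): hands the job in; it is judged then, once.
The state is a dict: "clock": time; "joint_pos": joint angles; "dq": joint speeds; "joint_efforts": joint torques, N m; "position": TCP position; "ee_rot": TCP orientation; "force": force on the tool from outside, world axes, zero at the start; "torque": the same for the moment, N m; "opening": finger opening in m; "grasp_force": force on a finger pad.
Only numpy, scipy, OpenCV 4.12 (cv2) and the standard library are available. Lean on these libraries where they do the work, as an engineer would, in place of code of your own. Each camera call takes 0.05 s, during which the arm holds its last target. There are 200 camera calls.

### The job

Put the hand chopper together: slide the rotor with the two swept steel blades over the spindle in the clear bowl, right down onto its shoulder, then set the lid on the bowl with its two ears under the bowl's two snap hooks (either way round) and press it straight down until both sides have clicked and it sits flush. The other rotor, the whipping disc, is not wanted: leave it standing where it is.

Things in the scene. Friction and masses are not known exactly. Their poses are not given: they have to be found in the camera images.
- bowl: Clear round bowl, 124 mm outside, 116 mm inside, rim 85 mm above the worktop, held fast to the worktop by a dark suction foot: it cannot be moved. Origin: centre of its underside, z up. White snap hooks, 24 mm wide, stand outside its wall at its +y and -y sides (y is the line through both hooks); they reach 105 mm above the worktop and 84 mm from the axis.
- spindle_tip (a point): Top of the steel spindle on the bowl's axis, 70 mm above the worktop: 10 mm thick, tapered over its top 8 mm to 6 mm. It stands on a white shoulder, 26 mm across, whose top is 20 mm above the worktop.
- lid_seat (a point): Where the lid's origin lies when the lid is home: on the bowl's axis, 75 mm above the worktop.
- hook_left (a joint): Snap hook at the bowl's +y side: 0 rad at rest, grows as its top bends outward, springs back. Its nose points inward, sloped on top; the level underside is 92.5 mm above the worktop, its edge 65 mm from the axis. Contact begins with the lid 12 mm above home; both hooks together take about 10 to 20 N of push and click 1.5 mm above home.
- hook_right (a joint): The same snap hook at the bowl's -y side.
- blade: Chopping rotor: upright white hub with two swept steel blades pointing away from each other, one at its foot, one 26 mm up (collars up to z = 32 mm); 94 mm across, 84 mm tall, about 80 g. Starts standing upright on the worktop. Origin: centre of the hub's underside, z up. Hub 24 mm thick, with a bore 14 mm wide, 58 mm deep, open below. Home on the spindle its origin is 20 mm above the worktop.
- blade_head (a point): Middle of the rotor's head, 71 mm above its origin: a solid square block 24 mm wide, faces along the rotor's x and y, 26 mm tall (z 58 to 84 mm), made to be gripped. With the rotor home the head's top is 19 mm above the bowl's rim.
- whipping_disc: The other rotor, not wanted: the same hub and head, but with a flat spoked white disc 80 mm across at its foot instead of blades. Stands on the worktop; origin at the centre of its underside.
- lid: White lid, 124 mm round, 68 mm high, about 150 g, lying right way up on the worktop. Origin: centre of its skirt's underside, z up. Skirt 110 to 112 mm across, 10 mm deep, goes inside the bowl's rim; plate z 10 to 16 mm rests on the rim; two ears at its +y and -y sides, 30 mm wide, reach 68.5 mm from the axis; drum 82 mm wide to z = 38 mm.
- lid_grip (a point): Middle of the grip bar on top of the lid, 53 mm above the lid's origin: 22 mm wide along the lid's x, 64 mm long along its y, z 38 to 68 mm. A socket under the drum (40 mm wide, to z = 32 mm) takes the rotor's head. A small grey pull handle sits on the drum's -x side; half a turn of the lid makes no difference.
Things that resemble listed ones, but are neither listed nor needed, are in the scene too. Leave any red look-alike of the blade alone.

How it is judged (in metres and radians):
On the way, in this order (a step that is already met when the one before it is completed fails the run):
1. the bladed rotor is fully down on the spindle's shoulder, upright (horizontal distance between blade and spindle_tip below 0.006 m and z of blade in the frame of bowl between 0.0175 and 0.0235 m and angle between blade's own z axis and vertical below 0.12 rad), for 0.2 s.
2. the lid is flush on the bowl with both hooks sprung back over its ears (horizontal distance between lid and lid_seat below 0.005 m and z of lid in the frame of bowl between 0.0725 and 0.0775 m and angle between lid's own z axis and vertical below 0.04 rad and angle between the y axis of lid and the y axis of bowl, either way round below 0.2 rad and value of joint each of hook_left, hook_right below 0.025 rad), for 0.2 s.
At the end, for the whole second after the job is handed in: Rotor on the spindle: origin 17.5-23.5 mm above the bowl's underside, within 6 mm of the axis, tilt < 0.12 rad. Lid home: origin at 72.5-77.5 mm, within 5 mm of the axis, tilt < 0.04 rad, ears within 0.2 rad of the hooks' line; both hooks within 0.025 rad of rest. Both still (< 0.02 m/s) (all of step 1 and all of step 2 and linear speed of each of blade, lid below 0.02 m/s); the robot touches nothing.
It fails at once if the whipping disc is moved more than 30 mm or knocked over (distance of whipping_disc from where it was at the start of the episode above 0.03 m or angle between whipping_disc's own z axis and vertical above 0.5 rad).
It also fails if it takes over 54 s, if anything falls off the work surface, if the arm or the gripper's body presses on something with over 40 N, if the wrist force passes 120 N, or if a joint passes its speed limit or range.

## Working session

There is one attempt and no reset: what is moved stays moved. The work goes in short steps, Python scripts to look and compute and a shell command to move; the robot and the scene stay as the last step left them, time stands still between calls to the robot, and variables do not carry over. Pictures are saved under pics/ and viewed, at most 10 in all, crops included, and the job is handed in when it is done.

```bash
ls; mkdir -p pics; cat > h.py <<'E'
import numpy as np, cv2
from rig import readout, read_camera, workorder
def cam(n):
    c=read_camera(n); np.savez(f'{n}.npz',**c); return c
def load(n): return dict(np.load(f'{n}.npz'))
def ray(c,u,v):
    k=float(c['k1']); 
    p=cv2.undistortPoints(np.array([[[u,v]]],float),c['mtx'],np.array([k,0,0,0.]))[0,0]
    R=cv2.Rodrigues(c['rvec'])[0]; t=c['tvec'].reshape(3)
    return -R.T@t, R.T@np.array([p[0],p[1],1.])
def at_z(c,u,v,z):
    o,d=ray(c,u,v); return o+d*(z-o[2])/d[2]
def cloud(c):
    h,w=c['range_z'].shape; uu,vv=np.meshgrid(np.arange(w),np.arange(h))
    p=cv2.undistortPoints(np.stack([uu,vv],-1).reshape(-1,1,2).astype(float),c['mtx'],np.array([float(c['k1']),0,0,0.]))[:,0]
    R=cv2.Rodrigues(c['rvec'])[0]; t=c['tvec'].reshape(3)
    P=np.c_[p,np.ones(len(p))]*c['range_z'].reshape(-1,1)
    return ((P-t)@R).reshape(h,w,3)
def tri(ca,a,cb,b):
    o1,d1=ray(ca,*a); o2,d2=ray(cb,*b)
    s=np.linalg.lstsq(np.c_[d1,-d2],o2-o1,rcond=None)[0]
    p,q=o1+s[0]*d1,o2+s[1]*d2
    return (p+q)/2, np.linalg.norm(p-q)
E
python3 - <<'E'
from h import *
for n in('side','top'):
    c=cam(n); print(n,c['mtx'].round(1).tolist(),c['k1'],ray(c,256,192))
    cv2.imwrite(f'pics/{n}0.png',cv2.resize(c['image'][...,::-1],(800,600),interpolation=cv2.INTER_CUBIC))
s=readout.sense(); print(s['clock'],s['position'],s['ee_rot'],s['opening'],s['force'])
E
```

```text
pics
side [[359.2, 0.0, 253.5], [0.0, 359.2, 185.6], [0.0, 0.0, 1.0]] -0.027305151861897425 (array([0.34695068, 1.164088  , 0.67624207]), array([ 0.14242164, -0.84705387, -0.51243126]))
top [[396.9, 0.0, 255.6], [0.0, 396.9, 195.2], [0.0, 0.0, 1.0]] -0.04096151273628117 (array([-0.17099762,  0.47833058,  1.43547692]), array([ 0.45379347, -0.20773707, -0.86659187]))
0.1 [ 0.12313499 -0.51012574  0.23078769] [[ 9.72100188e-01  2.34566032e-01 -9.08601281e-06]
 [ 2.34565880e-01 -9.72099513e-01  1.17655422e-03]
 [ 2.67147146e-04 -1.14585985e-03 -9.99999308e-01]] 0.08545957344095319 [ 0.41185815 -0.18326602 -0.40176848]
```

View pics/side0.png

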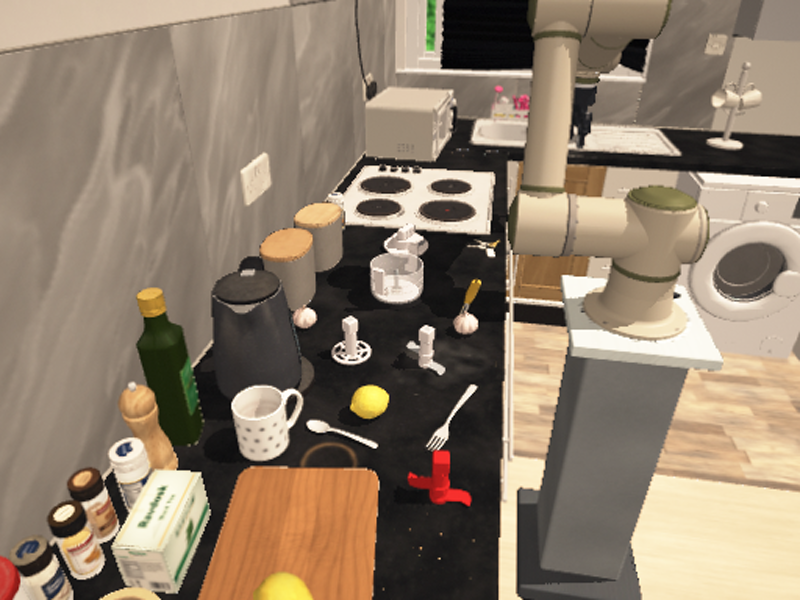

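View pics/top0.png

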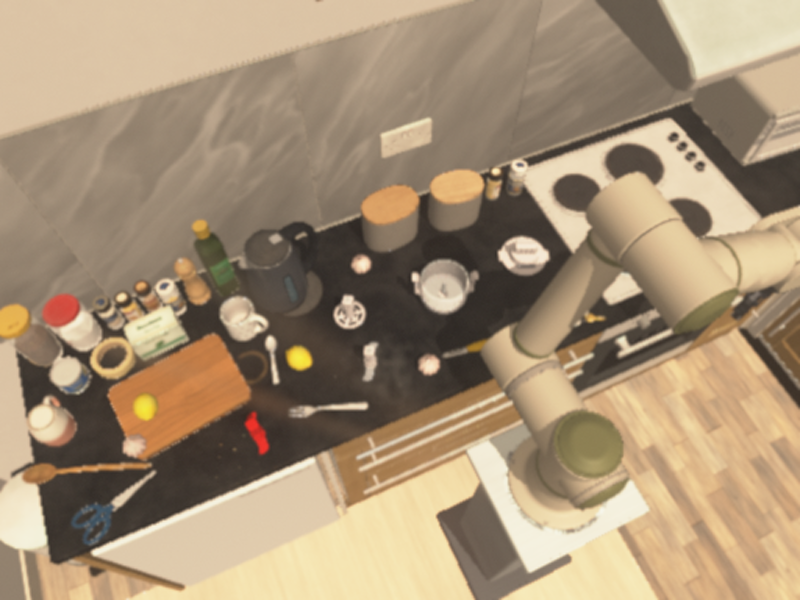

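Side picture (800x600): the candidates for the blade are the white bladed rotor at (427,345), the whipping disc at (350,342) and the red look-alike at (440,480). The bowl is at (397,278) and the lid at (405,243). Top picture: bladed rotor (370,360), disc (349,312), red one (257,432), bowl (444,287), lid (523,255). By the description I choose the white two-bladed rotor. Next come close crops.

```bash
python3 - <<'E'
from h import *
a=load('side')['image'][135:250,205:305,::-1]; b=load('top')['image'][145:247,215:355,::-1]
cv2.imwrite('pics/sc.png',cv2.resize(a,None,fx=5,fy=5,interpolation=cv2.INTER_CUBIC))
cv2.imwrite('pics/tc.png',cv2.resize(b,None,fx=5.5,fy=5.5,interpolation=cv2.INTER_CUBIC))
for n in('side','top'):
    c=load(n);P=cloud(c);print(n,(c['range_z']>0).mean())
    for (u,v) in ([(273,212),(273,222),(254,178),(259,149),(224,205)] if n=='side' else [(237,222),(237,232),(284,184),(335,160),(222,193)]): print((u,v),P[v,u].round(3),c['image'][v,u])
E
```

```text
side 0.9958546956380209
(273, 212) [0.443 0.29  0.085] [252 246 237]
(273, 222) [0.442 0.289 0.048] [200 179 163]
(254, 178) [0.536 0.084 0.078] [208 192 180]
(259, 149) [ 0.567 -0.207  0.059] [237 221 204]
(224, 205) [0.593 0.28  0.085] [246 238 229]
top 0.995941162109375
(237, 222) [0.45  0.272 0.078] [236 223 201]
(237, 232) [0.43  0.282 0.034] [219 193 168]
(284, 184) [0.54  0.028 0.055] [175 162 144]
(335, 160) [ 0.557 -0.22   0.057] [209 182 159]
(222, 193) [0.591 0.277 0.076] [240 225 204]
```

View pics/sc.png

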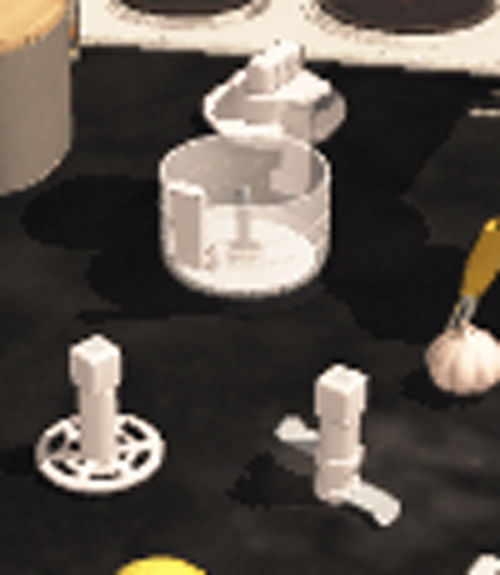

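View pics/tc.png

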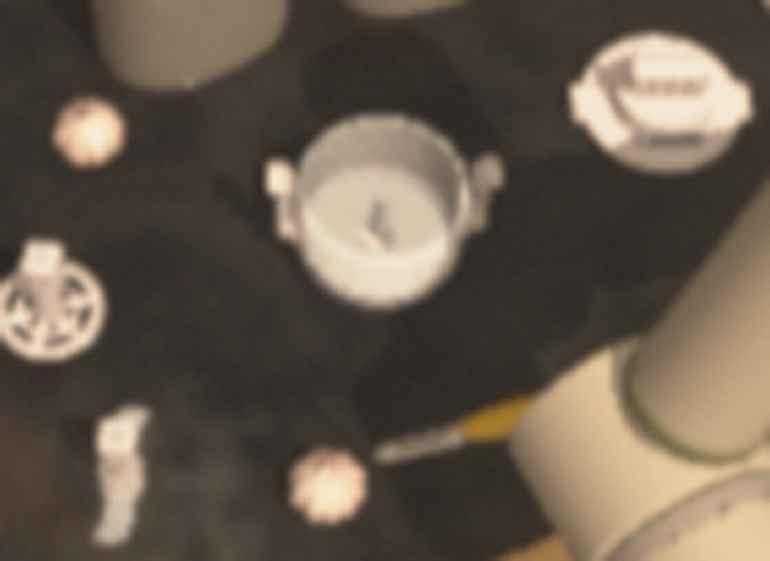

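The side crop shows the white two-bladed rotor with its head top at (340,375), the disc at (97,350), the bowl rim ellipse centred at about (245,165), the spindle tip at (243,188) and the lid bar at (278,62). The top crop shows the rotor head at (117,437), hooks at (278,177) and (488,168), the spindle tip at (377,205) and the lid at (662,100). The rotor has blades at two heights and isn't red, so the choice stands.

```bash
python3 - <<'E'
from h import *
S,T=load('side'),load('top'); PS,PT=cloud(S),cloud(T)
def sel(P,c,r,z0,z1):
    m=(np.hypot(P[...,0]-c[0],P[...,1]-c[1])<r)&(P[...,2]>z0)&(P[...,2]<z1); return P[m]
def rep(n,q):
    if len(q)<4: print(n,len(q));return
    r=cv2.minAreaRect((q[:,:2]*1000).astype(np.float32)); print(n,len(q),'rect',np.round(r[0],1),np.round(r[1],1),round(r[2],1),'ztop',np.percentile(q[:,2],[50,95]).round(4))
for nm,P in(('S',PS),('T',PT)):
    rep(nm+' head',sel(P,(.445,.28),.035,.06,.095)); rep(nm+' headtop',sel(P,(.445,.28),.035,.079,.095))
    rep(nm+' blades',sel(P,(.445,.28),.07,.006,.04))
    rep(nm+' bowl rim',sel(P,(.53,.03),.1,.07,.12)); rep(nm+' hooks',sel(P,(.53,.03),.1,.095,.12))
    rep(nm+' bar',sel(P,(.57,-.21),.09,.061,.08)); rep(nm+' lid',sel(P,(.57,-.21),.09,.004,.08)); rep(nm+' disc',sel(P,(.59,.27),.06,.06,.1))
s2=lambda x,y:(205+(x+.5)/5-.5,135+(y+.5)/5-.5); t2=lambda x,y:(215+(x+.5)/5.5-.5,145+(y+.5)/5.5-.5)
print('head top',tri(S,s2(340,376),T,t2(118,429)))
print('tip',tri(S,s2(243,187),T,t2(377,203)))
print('tipT',at_z(T,*t2(377,203),.07),'tipS',at_z(S,*s2(243,187),.07))
print('hookL top',tri(S,s2(183,187),T,t2(278,172)),'hooks T z.105',at_z(T,*t2(278,168),.105),at_z(T,*t2(490,163),.105))
# rim circle from top-view picture: outer rim
print('rim T',[at_z(T,*t2(*p),.085).round(4) for p in((383,113),(298,180),(470,180))],)
print('lid ears T z.016',[at_z(T,*t2(*p),.016).round(4) for p in((580,105),(745,103))])
print('bar S ends',[at_z(S,*s2(*p),.068).round(4) for p in((262,70),(290,50))])
def c(x,y,z):
    p=np.array([[x,y,z]]);
    return 0
E
```

```text
S head 98 rect [443.9 280.8] [25.9 23.1] 65.8 ztop [0.078  0.0857]
S headtop 48 rect [443.8 281. ] [25.9 22.7] 68.5 ztop [0.0843 0.0862]
S blades 164 rect [444.2 280.7] [29.6 93.2] 61.1 ztop [0.0248 0.0363]
S bowl rim 384 rect [549.4  28.5] [125.9 133.5] 21.6 ztop [0.0814 0.1041]
S hooks 50 rect [549.3  26.8] [167.2  24.6] 68.7 ztop [0.1032 0.1064]
S bar 39 rect [ 568.5 -227.4] [63.6 22.5] 67.8 ztop [0.0671 0.0701]
S lid 323 rect [ 582.5 -215.4] [158.2  99. ] 20.3 ztop [0.0345 0.0675]
S disc 95 rect [595.2 276.7] [25.5 25.1] 59.6 ztop [0.0781 0.0856]
T head 53 rect [440.  280.7] [22.9 24.8] 66.0 ztop [0.0797 0.0867]
T headtop 29 rect [440.4 280.2] [22.5 21.4] 66.5 ztop [0.0819 0.0874]
T blades 55 rect [432.5 268.7] [84.7 97.3] 27.7 ztop [0.0232 0.0342]
T bowl rim 236 rect [543.8  26.8] [130.6 126.6] 25.0 ztop [0.0817 0.1035]
T hooks 45 rect [543.  27.] [165.1  23.7] 68.2 ztop [0.1013 0.1073]
T bar 59 rect [ 563.7 -229. ] [61.2 24.1] 67.4 ztop [0.0651 0.0697]
T lid 594 rect [ 568.2 -214.9] [148.4 167.4] 9.6 ztop [0.0196 0.0648]
T disc 50 rect [591.6 276.3] [23.8 26.5] 57.3 ztop [0.0783 0.0845]
head top (array([0.4457379 , 0.27759692, 0.084201  ]), np.float64(0.0006959421463674802))
tip (array([0.54603963, 0.03099224, 0.07212522]), np.float64(0.005806045405434399))
tipT [0.54389528 0.03106645 0.07      ] tipS [0.54973963 0.02402468 0.07      ]
hookL top (array([0.57875586, 0.09581565, 0.10405013]), np.float64(7.34019211868293e-05)) hooks T z.105 [0.58126965 0.0946634  0.105     ] [ 0.52263534 -0.04700505  0.105     ]
rim T [array([ 0.6046, -0.0027,  0.085 ]), array([0.5772, 0.0799, 0.085 ]), array([ 0.526 , -0.0347,  0.085 ])]
lid ears T z.016 [array([ 0.588 , -0.1717,  0.016 ]), array([ 0.5368, -0.2914,  0.016 ])]
bar S ends [array([ 0.5722, -0.1889,  0.068 ]), array([ 0.5558, -0.2347,  0.068 ])]
```

```bash
cat >> h.py <<'E'
def go(p,yaw=None):
    "delta to p in tool axes; yaw = wanted world angle of the tool's y axis"
    s=readout.sense(); R=np.array(s['ee_rot']); d=R.T@(np.array(p)-s['position'])
    y=np.degrees(np.arctan2(R[1,1],R[0,1])); out=['%.4f'%v for v in d]
    print('t',s['clock'],'pos',np.round(s['position'],4),'yaw %.2f'%y,'tilt %.2f'%np.degrees(np.arccos(-R[2,2])),'open %.4f'%s['opening'],'F',np.round(s['force'],1))
    print('delta tool',out, None if yaw is None else 'rz %.2f'%(-((yaw-y+90)%180-90)))
E
echo '[0, 0, -10.6, 0, 0, 0, 0.085, 0, 0, -10.6, 0, 0, 0, 0.085, 0, 0, -10.6, 0, 0, 0, 0.085, 0, 0, -10.6, 0, 0, 0, 0.085, 0, 0, -10.6, 0, 0, 0, 0.085]' > rows.txt && python3 -m handwheel rows.txt 40
python3 -c "
from h import *
go((.45,-.05,.231),-22.8);go((.442,.2805,.20),-22.8)"
```

```text
clock: 0.72
position: [0.1231, -0.5102, 0.2309]
ee_rot: [[0.392, 0.92, -0.0], [0.92, -0.392, 0.001], [0.001, -0.0, -1.0]]
force: [-0.4, -0.2, -1.1]
opening: 0.085
grasp_force: 0.0
t 0.725 pos [ 0.1231 -0.5102  0.2309] yaw -23.09 tilt 0.05 open 0.0850 F [-0.4 -0.2 -1.1]
delta tool ['0.5515', '0.1203', '0.0003'] rz -0.29
t 0.725 pos [ 0.1231 -0.5102  0.2309] yaw -23.09 tilt 0.05 open 0.0850 F [-0.4 -0.2 -1.1]
delta tool ['0.8524', '-0.0167', '0.0316'] rz -0.29
```

Careful with the scale: shifts go in shares of 62.5 mm. That gives: 0.055 m is 0.88, 0.016 m is 0.256.

```bash
for i in 1 2; do :; done
echo '[0, 0, 0, 0.88, 0.256, 0, 0.085, 0, 0, 0, 0.88, 0.256, 0, 0.085, 0, 0, 0, 0.88, 0.256, 0, 0.085, 0, 0, 0, 0.88, 0.256, 0, 0.085, 0, 0, 0, 0.88, 0.256, 0, 0.085]' > rows.txt && python3 -m handwheel rows.txt >/dev/null
echo '[0, 0, 0, 0.88, 0.128, 0, 0.085, 0, 0, 0, 0.88, 0.128, 0, 0.085, 0, 0, 0, 0.88, 0.128, 0, 0.085, 0, 0, 0, 0.88, 0.128, 0, 0.085, 0, 0, 0, 0.88, 0.128, 0, 0.085]' > rows.txt && python3 -m handwheel rows.txt >/dev/null
python3 -c "
from h import *
go((.442,.2805,.17),-22.8)"
```

```text
t 1.975 pos [ 0.4526 -0.0517  0.2312] yaw -23.43 tilt 0.00 open 0.0849 F [-0.6 -1.3 -1.2]
delta tool ['0.3006', '-0.1418', '0.0612'] rz -0.63
```

In the tool's units: 0.05 m is 0.8, -0.0235 m is -0.376.

```bash
echo '[0, 0, 0, 0.8, -0.376, 0, 0.085, 0, 0, 0, 0.8, -0.376, 0, 0.085, 0, 0, 0, 0.8, -0.376, 0.16, 0.085, 0, 0, 0, 0.8, -0.376, 0.32, 0.085, 0, 0, -0.6, 0.8, -0.376, 0.32, 0.085]' > rows.txt && python3 -m handwheel rows.txt >/dev/null
echo '[0, 0, 0, 0.8, -0.376, 0.16, 0.085, 0, 0, 0, 0, 0, 0, 0.085]' > rows.txt && python3 -m handwheel rows.txt >/dev/null
python3 - <<'E'
from h import *
go((.442,.2805,.063),-22.8)
for n in('side','top'):
    c=cam(n)
S,T=load('side')['image'],load('top')['image']
a=cv2.resize(S[165:255,235:305,::-1],(395,508),interpolation=cv2.INTER_CUBIC); b=cv2.resize(T[170:250,205:267,::-1],(394,508),interpolation=cv2.INTER_CUBIC)
cv2.imwrite('pics/g1.png',np.hstack([a,b]))
E
```

```text
t 2.85 pos [0.44   0.2805 0.17  ] yaw -22.58 tilt 0.13 open 0.0852 F [-0.6 -0.7  0.8]
delta tool ['0.0009', '0.0020', '0.1070'] rz 0.22
```

View pics/g1.png

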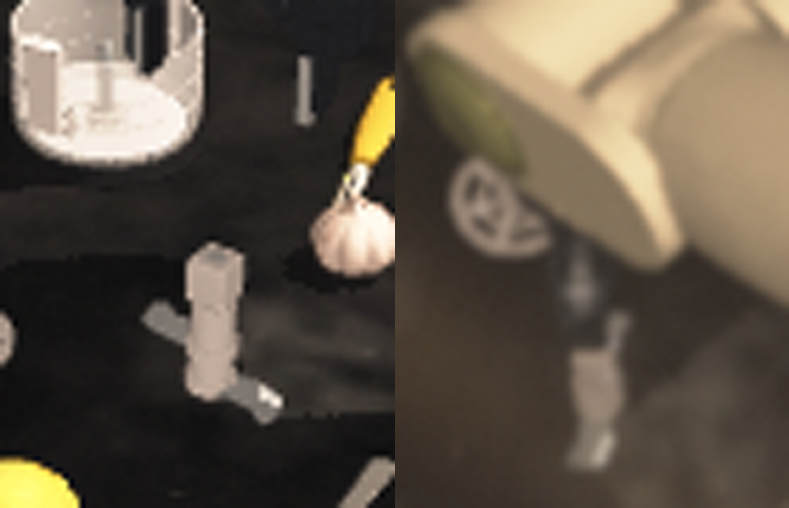

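The left (side) half shows the open fingers straddling the rotor line, the pads at (150,35) and (305,90) and the head at (215,265). In the top half the arm hides the head. I'll use the fingers' range points to check the camera bias against the robot.

```bash
python3 - <<'E'
from h import *
for n in('side','top'):
    P=cloud(load(n)); m=(np.hypot(P[...,0]-.442,P[...,1]-.28)<.085)&(P[...,2]>.15)&(P[...,2]<.21); q=P[m]
    if len(q)<5: print(n,len(q));continue
    d=q[:,:2]-[.440,.2805]; a=np.radians(-22.6); ty=d@[np.cos(a),np.sin(a)]; tx=d@[-np.sin(a),np.cos(a)]
    print(n,len(q),'zmin',q[:,2].min().round(4))
    for s in(-1,1):
        k=ty*s>0
        if k.any(): print(s,k.sum(),'ty',ty[k].min().round(4),ty[k].max().round(4),'tx',tx[k].min().round(4),tx[k].max().round(4), 'zmin',q[k][:,2].min().round(4))
E
```

```text
side 109 zmin 0.1836
-1 53 ty -0.0556 -0.0412 tx -0.006 0.0148 zmin 0.1836
1 56 ty 0.0426 0.058 tx -0.0132 0.0132 zmin 0.1842
top 1
```

```bash
echo '[0, 0, 0.2, 0.0256, 0.0416, 0.64, 0.085, 0, 0, 0, 0, 0, 0.64, 0.085, 0, 0, 0, 0, 0, 0.512, 0.085, 0, 0, 0, 0, 0, 0, 0.085]' > rows.txt && python3 -m handwheel rows.txt 40
echo '[0, 0, 0, 0, 0, 0, 0.01, 0, 0, 0, 0, 0, 0, 0.01, 0, 0, 0, 0, 0, 0, 0.01, 0, 0, 0, 0, 0, 0, 0.01, 0, 0, 0, 0, 0, 0, 0.01]' > rows.txt && python3 -m handwheel rows.txt 40
```

```text
clock: 3.45
position: [0.4437, 0.2768, 0.0581]
ee_rot: [[0.393, 0.92, -0.004], [0.92, -0.393, -0.001], [-0.003, -0.003, -1.0]]
force: [0.0, 0.4, 0.2]
opening: 0.0847
grasp_force: 0.0
clock: 4.08
position: [0.4445, 0.2785, 0.0601]
ee_rot: [[0.391, 0.92, 0.001], [0.92, -0.391, 0.0], [0.001, 0.0, -1.0]]
force: [-2.2, -0.3, 6.2]
opening: 0.0233
grasp_force: 41.4
```

In the tool's units: -0.05 m is -0.8, -0.03 m is -0.48.

```bash
echo '[0, 0, 0, 0, 0, 0, 0.01, 0, 0, 0, 0, 0, 0, 0.01, 0, 0, 0, 0, 0, -0.48, 0.01, 0, 0, 0, 0, 0, -0.8, 0.01, 0, 0, 0, 0, 0, -0.8, 0.01]' > rows.txt && python3 -m handwheel rows.txt 60
python3 - <<'E'
from h import *
go((.548,.027,.20),-22.8)
c=cam('side'); P=cloud(c); s=readout.sense()['position']
m=(np.hypot(P[...,0]-s[0],P[...,1]-s[1])<.06)&(P[...,2]>.1)&(P[...,2]<.2); q=P[m]; print(len(q))
E
```

```text
clock: 4.7
position: [0.444, 0.2782, 0.1908]
ee_rot: [[0.391, 0.92, -0.0], [0.92, -0.391, -0.0], [-0.0, -0.0, -1.0]]
force: [1.0, 0.2, -0.3]
opening: 0.0229
grasp_force: 59.8
t 4.7 pos [0.444  0.2782 0.1908] yaw -23.03 tilt 0.02 open 0.0229 F [ 1.   0.2 -0.3]
delta tool ['-0.1906', '0.1940', '-0.0092'] rz -0.23
281
```

In the tool's units: -0.034 m is -0.544, 0.0345 m is 0.552.

```bash
echo '[0, 0, 0, -0.544, 0.552, -0.064, 0.01, 0, 0, 0, -0.544, 0.552, -0.064, 0.01, 0, 0, 0, -0.544, 0.552, 0, 0.01, 0, 0, 0, -0.544, 0.552, 0, 0.01, 0, 0, 0, -0.544, 0.552, 0, 0.01]' > rows.txt && python3 -m handwheel rows.txt >/dev/null
echo '[0, 0, 0, -0.3296, 0.344, 0, 0.01, 0, 0, 0, 0, 0, 0, 0.01, 0, 0, 0, 0, 0, 0, 0.01]' > rows.txt && python3 -m handwheel rows.txt
python3 - <<'E'
from h import *
go((.548,.027,.20),-22.8)
s=readout.sense()['position']
for n in('side','top'):
    c=cam(n); P=cloud(c)
    m0=(np.hypot(P[...,0]-s[0],P[...,1]-s[1])<.06)
    for z0,z1 in((.135,.15),(.15,.165),(.165,.18),(.18,.2),(.13,.25)):
        q=P[m0&(P[...,2]>z0)&(P[...,2]<z1)]
        if len(q)>4: r=cv2.minAreaRect((q[:,:2]*1000).astype(np.float32)); print(n,z0,len(q),np.round(q.min(0),4),np.round(q.max(0),4),np.round(r[0],1),np.round(r[1],1),round(r[2]))
S,T=load('side')['image'],load('top')['image']
a=cv2.resize(S[120:210,215:285,::-1],(395,508),interpolation=cv2.INTER_CUBIC); b=cv2.resize(T[140:220,255:317,::-1],(394,508),interpolation=cv2.INTER_CUBIC)
cv2.imwrite('pics/g2.png',np.hstack([a,b]))
E
```

```text
clock: 5.75
position: [0.5479, 0.0277, 0.1971]
ee_rot: [[0.391, 0.92, -0.0], [0.92, -0.391, 0.0], [0.0, -0.001, -1.0]]
force: [0.2, 0.6, -1.0]
opening: 0.0229
grasp_force: 59.9
t 5.75 pos [0.5479 0.0277 0.1971] yaw -23.01 tilt 0.03 open 0.0229 F [ 0.2  0.6 -1. ]
delta tool ['-0.0006', '0.0003', '-0.0029'] rz -0.21
side 0.135 49 [0.5082 0.0263 0.1409] [0.5599 0.0644 0.1494] [533.   40.2] [25.5 53.6] 61
side 0.15 32 [0.5356 0.0021 0.1508] [0.5838 0.0453 0.1648] [563.3  24. ] [21.  57.7] 56
side 0.165 51 [ 0.5348 -0.0009  0.1652] [0.5884 0.0469 0.18  ] [562.8  24. ] [24.9 59.9] 60
side 0.18 36 [0.5324 0.0308 0.1803] [0.563  0.0436 0.1999] [547.  38.] [30.9 11.9] 9
side 0.13 370 [ 0.5076 -0.0009  0.1409] [0.5935 0.0644 0.2499] [549.8  32.5] [28.3 90.6] 61
top 0.135 34 [0.5208 0.0233 0.1355] [0.5568 0.0519 0.1496] [536.1  35.4] [22.7 37.4] 72
top 0.15 14 [0.5323 0.0194 0.1509] [0.5501 0.0435 0.1645] [539.1  33.9] [26.9 11.5] 64
top 0.165 18 [0.5314 0.0198 0.1652] [0.5508 0.0435 0.1792] [539.3  35. ] [26.5 14.8] 59
top 0.18 8 [0.5281 0.0271 0.1808] [0.5527 0.041  0.2   ] [538.9  36.2] [27.4  7.2] 28
top 0.13 97 [0.5072 0.0194 0.1355] [0.5568 0.0519 0.247 ] [530.6  39.7] [27.4 45.7] 59
```

View pics/g2.png

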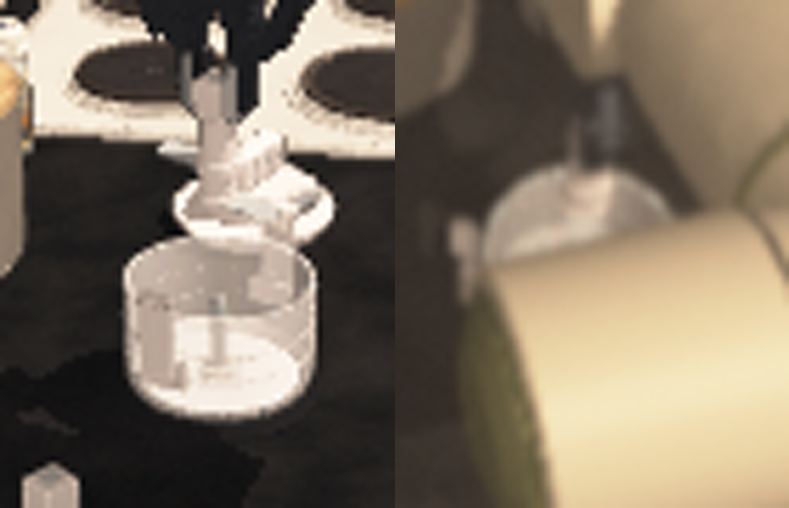

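The side half shows the held rotor upright, its hub centred at about column 216, over the spindle tip at (217,297); the bowl spans columns 124 to 317. So it's aligned across the view, and I still need the depth direction. In the top half the arm hides most of it.

```bash
python3 - <<'E'
from h import *
from scipy.optimize import least_squares
c=load('side'); P=cloud(c); s=readout.sense()['position']
def fit(q,r,x0):
    f=least_squares(lambda p:np.hypot(q[:,0]-p[0],q[:,1]-p[1])-r,x0,loss='soft_l1',f_scale=.001); return f.x.round(4), np.abs(f.fun).mean().round(4)
hub=lambda z0,z1,R=.03:P[(np.hypot(P[...,0]-.549,P[...,1]-.03)<R)&(P[...,2]>z0)&(P[...,2]<z1)]
for a,b in((.171,.182),(.171,.190),(.175,.195)): q=hub(a,b); print('hub',len(q),fit(q,.012,[.549,.028]))
# bowl: outer wall facing the camera, and rim, and spindle
q=P[(np.hypot(P[...,0]-.549,P[...,1]-.028)<.066)&(np.hypot(P[...,0]-.549,P[...,1]-.028)>.05)&(P[...,2]>.02)&(P[...,2]<.083)]
print('wall', len(q),fit(q,.062,[.549,.028]),fit(q,.058,[.549,.028]))
q=P[(np.hypot(P[...,0]-.549,P[...,1]-.028)<.02)&(P[...,2]>.03)&(P[...,2]<.072)]; print('spindle',len(q),q.mean(0).round(4), fit(q,.005,[.549,.028]) if len(q)>3 else '')
q=P[(np.hypot(P[...,0]-.549,P[...,1]-.028)<.1)&(P[...,2]>.095)&(P[...,2]<.115)]
r=cv2.minAreaRect((q[:,:2]*1000).astype(np.float32)); print('hooks',len(q),r)
E
```

```text
hub 20 (array([0.5495, 0.0287]), np.float64(0.0014))
hub 35 (array([0.5493, 0.0286]), np.float64(0.0015))
hub 37 (array([0.5492, 0.0284]), np.float64(0.0014))
wall 762 (array([0.5486, 0.0275]), np.float64(0.0022)) (array([0.5471, 0.0281]), np.float64(0.0024))
spindle 9 [0.548  0.0287 0.0635] (array([0.5501, 0.0317]), np.float64(0.0011))
hooks 40 ((545.5977783203125, 24.270950317382812), (173.690185546875, 24.172531127929688), 67.5951156616211)
```

In the tool's units: 0.02 m is 0.32, 0.015 m is 0.24.

```bash
echo '[0, 0, 0, -0.0256, 0.0048, 0.32, 0.01, 0, 0, 0, 0, 0, 0.32, 0.01, 0, 0, 0, 0, 0, 0.24, 0.01, 0, 0, 0, 0, 0, 0, 0.01]' > rows.txt && python3 -m handwheel rows.txt
echo '[0, 0, 0, 0, 0, 0.16, 0.01, 0, 0, 0, 0, 0, 0.128, 0.01, 0, 0, 0, 0, 0, 0.128, 0.01, 0, 0, 0, 0, 0, 0, 0.01]' > rows.txt && python3 -m handwheel rows.txt
```

```text
clock: 6.35
position: [0.5475, 0.026, 0.1416]
ee_rot: [[0.391, 0.921, -0.002], [0.921, -0.391, 0.0], [-0.0, -0.002, -1.0]]
force: [0.1, 0.0, -0.7]
opening: 0.0232
grasp_force: 59.8
clock: 6.85
position: [0.5477, 0.0255, 0.1156]
ee_rot: [[0.391, 0.92, -0.001], [0.92, -0.391, 0.0], [-0.0, -0.001, -1.0]]
force: [0.0, -0.3, -0.9]
opening: 0.0228
grasp_force: 59.8
```

The spindle is 14 mm into the bore and there is no contact force, so I'll continue.

```bash
echo '[0, 0, 0, 0, 0, 0.16, 0.01, 0, 0, 0, 0, 0, 0.16, 0.01, 0, 0, 0, 0, 0, 0.16, 0.01, 0, 0, 0, 0, 0, 0.08, 0.01, 0, 0, 0, 0, 0, 0, 0.01]' > rows.txt && python3 -m handwheel rows.txt
```

```text
clock: 7.48
position: [0.5479, 0.0254, 0.0811]
ee_rot: [[0.391, 0.92, -0.0], [0.92, -0.391, 0.0], [-0.0, -0.0, -1.0]]
force: [-0.5, -0.3, -1.5]
opening: 0.0231
grasp_force: 60.0
```

```bash
echo '[0, 0, 0, 0, 0, 0.048, 0.01, 0, 0, 0, 0, 0, 0.032, 0.01, 0, 0, 0, 0, 0, 0, 0.01]' > rows.txt && python3 -m handwheel rows.txt
echo '[0, 0, 0, 0, 0, 0, 0.05, 0, 0, 0, 0, 0, 0, 0.05, 0, 0, 0, 0, 0, 0, 0.05]' > rows.txt && python3 -m handwheel rows.txt
echo '[0, 0, 0, 0, 0, -0.48, 0.05, 0, 0, 0, 0, 0, -0.8, 0.05, 0, 0, 0, 0, 0, -0.8, 0.05, 0, 0, 0, 0, 0, -0.48, 0.085]' > rows.txt && python3 -m handwheel rows.txt
python3 - <<'E'
from h import *
go((.5665,-.2285,.15),-22.3)
P=cloud(cam('side'))
def rect(n,q): r=cv2.minAreaRect((q[:,:2]*1000).astype(np.float32)); print(n,len(q),np.round(r[0],1),np.round(r[1],1),round(r[2],1),'z',np.percentile(q[:,2],[50,95]).round(4))
D=np.hypot(P[...,0]-.549,P[...,1]-.028)
rect('head',P[(D<.03)&(P[...,2]>.085)&(P[...,2]<.12)]);rect('headtop',P[(D<.03)&(P[...,2]>.099)&(P[...,2]<.12)])
E
```

```text
clock: 7.85
position: [0.5487, 0.0254, 0.0799]
ee_rot: [[0.391, 0.92, 0.003], [0.92, -0.391, -0.001], [0.0, 0.003, -1.0]]
force: [-10.6, 0.8, 31.4]
opening: 0.0228
grasp_force: 64.9
clock: 8.22
position: [0.5479, 0.0254, 0.0761]
ee_rot: [[0.391, 0.92, -0.0], [0.92, -0.391, 0.0], [-0.0, -0.0, -1.0]]
force: [0.2, -0.3, 0.3]
opening: 0.0496
grasp_force: 0.0
clock: 8.72
position: [0.5483, 0.0254, 0.2387]
ee_rot: [[0.391, 0.92, 0.003], [0.92, -0.391, -0.0], [0.001, 0.003, -1.0]]
force: [0.7, -0.2, 0.0]
opening: 0.0665
grasp_force: 0.0
t 8.725 pos [0.5483 0.0254 0.2387] yaw -23.03 tilt 0.15 open 0.0665 F [ 0.7 -0.2  0. ]
delta tool ['-0.2266', '0.1158', '0.0889'] rz -0.73
head 60 [549.5  29.1] [27.3 24.5] 64.2 z [0.0982 0.1062]
headtop 29 [549.2  28.2] [25.5 21.7] 71.8 z [0.1036 0.1065]
```

The rotor is home: its head top is at 104 mm, and it stopped firmly at 31 N. Now the lid.

In the tool's units: -0.0453 m is -0.7248, 0.03 m is 0.48.

```bash
echo '[0, 0, 0, -0.7248, 0.3712, 0, 0.085, 0, 0, 0, -0.7248, 0.3712, 0, 0.085, 0, 0, 0, -0.7248, 0.3712, 0, 0.085, 0, 0, -0.7, -0.7248, 0.3712, 0.48, 0.085, 0, 0, 0, -0.7248, 0.3712, 0.48, 0.085]' > rows.txt && python3 -m handwheel rows.txt 100 >/dev/null
echo '[0, 0, 0, 0, 0, 0.16, 0.085, 0, 0, 0, 0, 0, 0, 0.085]' > rows.txt && python3 -m handwheel rows.txt >/dev/null
python3 - <<'E'
from h import *
go((.567,-.2288,.044),-22.4)
P=cloud(cam('side'));a=np.radians(-22.4);s=readout.sense()['position']
q=P[(np.hypot(P[...,0]-s[0],P[...,1]-s[1])<.085)&(P[...,2]>s[2])&(P[...,2]<s[2]+.04)]
d=q[:,:2]-s[:2];ty=d@[np.cos(a),np.sin(a)];tx=d@[-np.sin(a),np.cos(a)]
for k in(ty<0,ty>0):
    if k.any():print(k.sum(),ty[k].min(),ty[k].max(),tx[k].min(),tx[k].max())
E
```

```text
t 9.65 pos [ 0.5664 -0.2278  0.1655] yaw -22.34 tilt 0.11 open 0.0853 F [-0.6  0.6  1.3]
delta tool ['-0.0008', '0.0011', '0.1215'] rz 0.06
28 -0.055824870966952274 -0.040502883553626794 -0.009034197197215274 0.014374696368641273
29 0.042751741569948404 0.05601898519979845 -0.01319783588302611 0.013403535333767045
```

In the tool's units: 0.04 m is 0.64, 0.03 m is 0.48.

```bash
echo '[0, 0, 0, -0.0128, 0.016, 0.64, 0.085, 0, 0, 0, 0, 0, 0.64, 0.085, 0, 0, 0, 0, 0, 0.48, 0.085, 0, 0, 0, 0, 0, 0.16, 0.085, 0, 0, 0, 0, 0, 0, 0.085]' > rows.txt && python3 -m handwheel rows.txt
echo '[0, 0, 0, 0, 0, 0, 0.005, 0, 0, 0, 0, 0, 0, 0.005, 0, 0, 0, 0, 0, 0, 0.005, 0, 0, 0, 0, 0, 0, 0.005, 0, 0, 0, 0, 0, 0, 0.005]' > rows.txt && python3 -m handwheel rows.txt 100
echo '[0, 0, 0, 0, 0, 0, 0.005, 0, 0, 0, 0, 0, -0.32, 0.005, 0, 0, 0, 0, 0, -0.8, 0.005, 0, 0, 0, 0, 0, -0.8, 0.005, 0, 0, 0, 0, 0, -0.16, 0.005]' > rows.txt && python3 -m handwheel rows.txt
python3 - <<'E'
from h import *
go((.548,.0254,.18),-21.8)
E
```

```text
clock: 10.32
position: [0.5679, -0.2291, 0.0472]
ee_rot: [[0.379, 0.925, 0.001], [0.925, -0.379, -0.001], [-0.0, 0.001, -1.0]]
force: [-1.1, -0.9, 0.0]
opening: 0.0846
grasp_force: 0.0
clock: 10.95
position: [0.5677, -0.2297, 0.047]
ee_rot: [[0.38, 0.925, 0.001], [0.925, -0.38, -0.001], [-0.0, 0.001, -1.0]]
force: [0.5, -0.3, 5.8]
opening: 0.0194
grasp_force: 98.1
clock: 11.58
position: [0.5682, -0.23, 0.1794]
ee_rot: [[0.38, 0.925, 0.004], [0.925, -0.38, -0.003], [-0.001, 0.005, -1.0]]
force: [0.6, -0.7, -2.3]
opening: 0.02
grasp_force: 98.2
t 11.575 pos [ 0.5682 -0.23    0.1794] yaw -22.33 tilt 0.30 open 0.0200 F [ 0.6 -0.7 -2.3]
delta tool ['0.2286', '-0.1157', '-0.0014'] rz -0.53
```

In the tool's units: 0.0457 m is 0.7312, -0.0231 m is -0.3696.

```bash
echo '[0, 0, 0, 0.7312, -0.3696, 0, 0.005, 0, 0, 0, 0.7312, -0.3696, 0, 0.005, 0, 0, -0.5, 0.7312, -0.3696, 0, 0.005, 0, 0, 0, 0.7312, -0.3696, 0, 0.005, 0, 0, 0, 0.7312, -0.3696, 0, 0.005]' > rows.txt && python3 -m handwheel rows.txt >/dev/null
echo '[0, 0, 0, 0, 0, 0, 0.005, 0, 0, 0, 0, 0, 0, 0.005]' > rows.txt && python3 -m handwheel rows.txt >/dev/null
python3 - <<'E'
from h import *
go((.548,.0254,.18),-21.8)
from scipy.optimize import least_squares
def fit(q,r):
    f=least_squares(lambda p:np.hypot(q[:,0]-p[0],q[:,1]-p[1])-r,[.549,.027],loss='soft_l1',f_scale=.001); return f.x.round(4), np.abs(f.fun).mean().round(4)
for n in('side','top'):
    c=cam(n);P=cloud(c);D=np.hypot(P[...,0]-.549,P[...,1]-.027)
    q=P[(D>.05)&(D<.08)&(P[...,2]>.12)&(P[...,2]<.152)]; print(n,'plate zone',len(q),q.min(0).round(4),q.max(0).round(4),cv2.minAreaRect((q[:,:2]*1000).astype(np.float32)))
    q=P[(D<.047)&(D>.03)&(P[...,2]>.15)&(P[...,2]<.167)]; print('drum',len(q),fit(q,.041) if len(q)>8 else '')
    q=P[(D<.09)&(P[...,2]>.1)&(P[...,2]<.112)&(D>.06)]; print('hooks',len(q), cv2.minAreaRect((q[:,:2]*1000).astype(np.float32)) if len(q)>3 else '')
S,T=load('side')['image'],load('top')['image']
a=cv2.resize(S[120:195,215:290,::-1],(395,395),interpolation=cv2.INTER_CUBIC); b=cv2.resize(T[130:205,250:325,::-1],(395,395),interpolation=cv2.INTER_CUBIC)
cv2.imwrite('pics/g3.png',np.hstack([a,b]))
E
```

```text
t 12.45 pos [0.5461 0.0254 0.1754] yaw -21.83 tilt 0.10 open 0.0199 F [-0.1 -0.2 -1. ]
delta tool ['0.0007', '0.0017', '-0.0046'] rz -0.03
side plate zone 170 [ 0.4858 -0.0399  0.1301] [0.6066 0.0934 0.1476] ((544.5184326171875, 29.75027847290039), (122.61293029785156, 113.43610382080078), 19.465024948120117)
drum 115 (array([0.5479, 0.0203]), np.float64(0.0024))
hooks 16 ((576.5963745117188, 99.4677963256836), (11.501819610595703, 23.607099533081055), 56.283870697021484)
top plate zone 79 [ 0.5179 -0.0319  0.1352] [0.6057 0.0904 0.1501] ((566.69091796875, 23.924243927001953), (126.2067642211914, 78.22376251220703), 78.32667541503906)
drum 54 (array([0.554 , 0.0219]), np.float64(0.0037))
hooks 14 ((573.2261352539062, 96.78026580810547), (12.036967277526855, 21.433807373046875), 64.98683166503906)
```

View pics/g3.png

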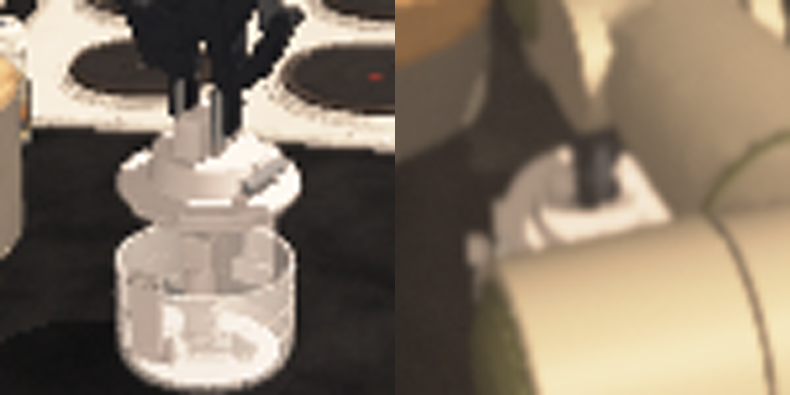

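In the side half the lid plate spans columns 116–302 (centre 209) and the bowl 115–297 (centre 206). So the lid needs about 1.5 mm towards +x, which agrees with the TCP difference. The ears lie along the hooks' line. I'll check the along-view direction by extents.

```bash
python3 - <<'E'
from h import *
c=load('side');P=cloud(c);s=readout.sense()['position'];a=np.radians(-21.8)
d=P[...,:2]-s[:2];ty=d@[np.cos(a),np.sin(a)];tx=d@[-np.sin(a),np.cos(a)];z=P[...,2]
m=(np.hypot(tx,ty)<.085)&(z>.136)&(z<.15)
for w in(.006,.010):
    k=m&(abs(ty)<w); print('ear tx',np.sort(tx[k])[[0,1,-2,-1]].round(4))
k=m&(abs(tx)<.02); print('plate ty',np.sort(ty[k])[[0,1,2,-3,-2,-1]].round(4))
h=(z>.096)&(z<.115)&(np.hypot(tx,ty)<.095)&(np.hypot(tx,ty)>.06); print('hook tx',np.sort(tx[h])[[0,1,2,-3,-2,-1]].round(4),'ty',np.sort(ty[h&(tx>0)])[[0,1,-2,-1]].round(4))
b=(z>.165)&(z<.21)&(np.hypot(tx,ty)<.05)&(c['image'].min(-1)>150); print('bar tx',np.sort(tx[b])[[0,1,2,-3,-2,-1]].round(4),'ty',np.sort(ty[b])[[0,1,-2,-1]].round(4),'z',np.sort(z[b])[-3:])
E
```

```text
ear tx [-0.0707  0.0334  0.0667  0.0688]
ear tx [-0.0707 -0.069   0.0672  0.0688]
plate ty [-0.0609 -0.0598 -0.0595  0.0589  0.0613  0.0613]
hook tx [0.0732 0.0756 0.0757 0.0848 0.0859 0.0879] ty [-0.0117 -0.0111  0.0103  0.013 ]
bar tx [-0.0358 -0.0312 -0.0297  0.0338  0.0344  0.0374] ty [-0.0378 -0.0369  0.0326  0.0368] z [0.19680859 0.19681108 0.19849836]
```

```bash
echo '[0, 0, 0, 0.0272, 0.0288, 0.192, 0.005, 0, 0, 0, 0, 0, 0.192, 0.005, 0, 0, 0, 0, 0, 0.16, 0.005, 0, 0, 0, 0, 0, 0, 0.005]' > rows.txt && python3 -m handwheel rows.txt
echo '[0, 0, 0, 0, 0, 0.064, 0.005, 0, 0, 0, 0, 0, 0.064, 0.005, 0, 0, 0, 0, 0, 0.032, 0.005, 0, 0, 0, 0, 0, 0, 0.005]' > rows.txt && python3 -m handwheel rows.txt
```

```text
clock: 13.05
position: [0.5483, 0.0266, 0.1412]
ee_rot: [[0.372, 0.928, -0.002], [0.928, -0.372, 0.0], [-0.0, -0.002, -1.0]]
force: [-0.8, 0.2, -1.0]
opening: 0.0199
grasp_force: 98.2
clock: 13.55
position: [0.549, 0.0269, 0.1326]
ee_rot: [[0.372, 0.928, 0.001], [0.928, -0.372, 0.0], [0.001, 0.001, -1.0]]
force: [1.5, 2.5, 1.3]
opening: 0.0204
grasp_force: 98.6
```

```bash
echo '[0, 0, 0, 0, 0, 0.032, 0.005, 0, 0, 0, 0, 0, 0.032, 0.005, 0, 0, 0, 0, 0, 0, 0.005]' > rows.txt && python3 -m handwheel rows.txt
```

```text
clock: 13.92
position: [0.5493, 0.0264, 0.1292]
ee_rot: [[0.372, 0.928, 0.002], [0.928, -0.372, -0.001], [0.0, 0.002, -1.0]]
force: [1.4, 1.8, 5.9]
opening: 0.0198
grasp_force: 99.6
```

In the tool's units: 0.003 m is 0.048, 0.002 m is 0.032.

```bash
echo '[0, 0, 0, 0, 0, 0.048, 0.005, 0, 0, 0, 0, 0, 0.048, 0.005, 0, 0, 0, 0, 0, 0.032, 0.005, 0, 0, 0, 0, 0, 0, 0.005]' > rows.txt && python3 -m handwheel rows.txt
echo '[0, 0, 0, 0, 0, 0.032, 0.005, 0, 0, 0, 0, 0, 0, 0.005]' > rows.txt && python3 -m handwheel rows.txt
```

```text
clock: 14.42
position: [0.5487, 0.0266, 0.1219]
ee_rot: [[0.372, 0.928, 0.0], [0.928, -0.372, -0.0], [-0.0, 0.001, -1.0]]
force: [-6.5, 3.1, 17.8]
opening: 0.0197
grasp_force: 100.8
clock: 14.68
position: [0.5488, 0.0266, 0.1218]
ee_rot: [[0.372, 0.928, 0.001], [0.928, -0.372, -0.001], [-0.0, 0.002, -1.0]]
force: [-13.6, 3.5, 34.7]
opening: 0.02
grasp_force: 103.1
```

Careful with the scale: shifts go in shares of 62.5 mm. That gives: -0.002 m is -0.032, 0.001 m is 0.016.

```bash
echo '[0, 0, 0, 0, 0, 0.016, 0.005, 0, 0, 0, 0, 0, 0, 0.005, 0, 0, 0, 0, 0, -0.032, 0.06, 0, 0, 0, 0, 0, 0, 0.06, 0, 0, 0, 0, 0, 0, 0.06]' > rows.txt && python3 -m handwheel rows.txt
echo '[0, 0, 0, 0, 0, 0, 0.06, 0, 0, 0, 0, 0, -0.48, 0.06, 0, 0, 0, 0, 0, -0.8, 0.06, 0, 0, 0, 0, 0, -0.64, 0.06]' > rows.txt && python3 -m handwheel rows.txt
python3 - <<'E'
from h import *
c=cam('side');P=cloud(c);t=cam('top');Q=cloud(t)
for n,P in(('side',P),('top',Q)):
    D=np.hypot(P[...,0]-.549,P[...,1]-.027);z=P[...,2]
    for nm,m in(('bar',(z>.12)&(z<.16)&(D<.045)),('bartop',(z>.138)&(z<.16)&(D<.045)),('hooks',(z>.097)&(z<.115)&(D>.06)&(D<.1))):
        q=P[m]
        if len(q)>4: r=cv2.minAreaRect((q[:,:2]*1000).astype(np.float32)); print(n,nm,len(q),np.round(r[0],1),np.round(r[1],1),round(r[2],1),'z',np.percentile(q[:,2],[10,50,90]).round(4))
    q=P[(z>.08)&(z<.097)&(D>.048)&(D<.06)]; 
    if len(q)>10: A=np.c_[q[:,:2]-[.549,.027],np.ones(len(q))]; print('plate plane',len(q),np.linalg.lstsq(A,q[:,2],rcond=None)[0].round(4),np.median(q[:,2]))
S,T=load('side')['image'],load('top')['image']
a=cv2.resize(S[120:195,215:290,::-1],(395,395),interpolation=cv2.INTER_CUBIC); b=cv2.resize(T[130:205,250:325,::-1],(395,395),interpolation=cv2.INTER_CUBIC)
cv2.imwrite('pics/g4.png',np.hstack([a,b]))
E
```

```text
clock: 15.3
position: [0.5485, 0.0265, 0.1186]
ee_rot: [[0.372, 0.928, -0.001], [0.928, -0.372, 0.0], [-0.0, -0.001, -1.0]]
force: [0.4, 0.0, -0.7]
opening: 0.0599
grasp_force: 0.0
clock: 15.8
position: [0.5488, 0.0266, 0.241]
ee_rot: [[0.372, 0.928, 0.001], [0.928, -0.372, -0.0], [0.0, 0.001, -1.0]]
force: [0.5, -0.4, -0.6]
opening: 0.06
grasp_force: 0.0
side bar 120 [548.2  27. ] [67.1 23. ] 69.4 z [0.1229 0.1359 0.1436]
side bartop 51 [549.3  27.7] [60.8 21.4] 69.4 z [0.1398 0.1426 0.1444]
side hooks 41 [547.3  26. ] [170.4  23. ] 68.3 z [0.099 0.104 0.106]
plate plane 127 [ 0.0078 -0.0504  0.0919] 0.09159995116566953
top bar 116 [546.7  26.1] [63.3 27. ] 67.3 z [0.1251 0.1376 0.1432]
top bartop 57 [544.2  24.8] [58.9 19.3] 72.7 z [0.1387 0.1407 0.1447]
top hooks 33 [543.9  26.7] [164.9  25.2] 68.7 z [0.0979 0.1027 0.1064]
plate plane 105 [-0.0079  0.0073  0.0895] 0.0897188563784448
```

View pics/g4.png

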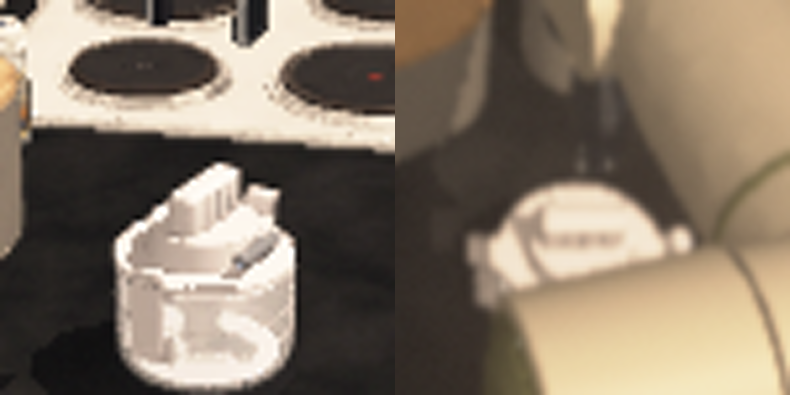

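The side half shows the lid flush in the bowl with the bar level and the hooks upright at (150,320) and (265,200); the gripper is clear. One last check of the tilt and hooks.

```bash
python3 - <<'E'
from h import *
a=np.radians(-21.8)
for n in('side','top'):
    P=cloud(cam(n));d=P[...,:2]-np.array([.549,.027] if n=='side' else [.5445,.026]);ty=d@[np.cos(a),np.sin(a)];tx=d@[-np.sin(a),np.cos(a)];z=P[...,2]
    m=(z>.1395)&(z<.15)&(abs(ty)<.009)&(abs(tx)<.03);print(n,'bar slope',np.polyfit(tx[m],z[m],1).round(4),m.sum())
    for nm,k in(('plate+',(tx>.045)&(tx<.056)),('plate-',(tx<-.045)&(tx>-.056)),('plate ty-',(ty<-.045)&(ty>-.056)),('plate ty+',(ty>.045)&(ty<.056))):
        k=k&(z>.08)&(z<.1)&(np.hypot(tx,ty)<.058)
        if k.any():print(nm,k.sum(),np.median(z[k]).round(4))
    h=(z>.099)&(z<.115)&(np.hypot(tx,ty)>.058)&(np.hypot(tx,ty)<.1)
    for k in(h&(tx>0),h&(tx<0)):
        if k.any(): print('hook',k.sum(),np.percentile(tx[k],[5,50,95]).round(4))
go((.549,.027,.24))
E
```

```text
side bar slope [-0.0112  0.1428] 40
plate+ 28 0.0919
plate- 2 0.0915
plate ty- 24 0.0925
plate ty+ 11 0.0924
hook 17 [0.0704 0.0785 0.0837]
hook 19 [-0.0823 -0.0726 -0.0685]
top bar slope [0.0016 0.1423] 35
plate+ 32 0.0897
plate- 18 0.0906
plate ty+ 12 0.091
hook 17 [0.0707 0.0776 0.0825]
hook 13 [-0.081  -0.0729 -0.0684]
t 16.0 pos [0.5487 0.0266 0.2392] yaw -21.83 tilt 0.02 open 0.0599 F [ 0.3 -0.2 -1.3]
delta tool ['0.0005', '0.0001', '-0.0008'] None
```

The lid is level, its plate is at 91 mm and both hooks are within 84 mm of the axis, so I'm handing in.

```bash
python3 -c "
from rig import workorder
print(workorder.finish_job())"
```

```text
the job is handed in; nothing more can be done
None
```

The chopper is assembled and handed in at about 16 s of the 54 s: by my camera and force readings the rotor is down on its shoulder and the lid sits flush with both hooks back over its ears. I left the whipping disc and the red look-alike alone, and the hand-in gave no verdict.

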